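# Top up the dowel tote and lift it level

### The job

Load the thick wooden blank that lies in one of the two small wooden rests (not the thin dowel) onto the tote: lay it in the gap on top of the two thick blanks already in the tote's bay, parallel to them, so that the three form a pyramid, and let go of it while the tote still stands on the bench. Then take the tote by the handle bar and lift it at least 10 cm clear of the bench with the pyramid intact and resting on the tote alone, and finish while still holding it there, steady and level. Leave everything else on the bench where it is.

Things in the scene. Friction and masses are not known exactly. Their poses are not given: they have to be found in the camera images.
- tote: Plywood tote on the bench, about 0.5 kg empty, base 116 (x) x 226 (y) x 8. Origin: centre of underside, z up. Across its middle (y 0) stands a handle frame along x, 18 thick: board to 60 high, hand hole, handle bar on top. +y side: open bay with two thick blanks. -y side: fixed dark drill-bit block, y -30 to -90, 53 high, bits up to 90 high.
- tote_grip (a point): Middle of the tote's handle bar, 120 above the tote's underside. The bar is 100 long (x), 18 thick (y), spans 105 to 135 high; axes as the tote's, so pinch it along y. Loaded with three blanks, the tote balances close to here.
- tote_saddle (a point): Where the third blank's centre belongs (tote frame x 0, y 57, z 67.5; axes as the tote's, blanks lie along y). Bay floor is at z 8, curbs to z 30, 92 between side curbs in x, bay from y 9 to y 105. The two lower blanks' axes are at x about -23.5 and +23.5, z 30; they can roll about 1 mm.
- blank_loose: Thick wooden blank to be loaded: plain cylinder, diameter 44, length 80, about 75 g. Origin at its centre, x along its axis. It lies level in a small fixed wooden rest, its axis about 38 above the bench; the rest is 50 long, 36 wide (narrower than the blank) and 20 high, so both flanks of the blank are free
- blank_left: Thick wooden blank already in the tote's bay at the tote's -x side: diameter 44, length 80; origin at its centre, x along its axis
- blank_right: Thick wooden blank already in the tote's bay at the tote's +x side: same as blank_left
- thin_dowel: Bystander: thin wooden dowel lying in the other wooden rest, diameter 28, length 80; origin at its centre, x along its axis
- wheel: Bystander: small wooden wheel lying flat on the bench, diameter 32, 14 high; origin at the centre of its underside
- tape: Bystander: roll of blue tape, outer diameter 100, 48 high; origin at the centre of its underside
- model_car: Bystander: pale wooden model car, 240 long (its x), about 106 wide, 51 high to the wood (70 with windscreen); origin under its centre at bench level
- organizer: Bystander: clear plastic parts box with compartments, 140 x 200 x 38 high; origin at the centre of its underside
- screwdriver: Bystander: screwdriver lying on the bench, 190 long along its x
- hammer: Bystander: hammer lying on the bench, 260 long along its x
- glue: Bystander: white glue bottle, diameter 52, 130 high; origin at the centre of its underside

How it is judged:
On the way, in this order (a step that is already met when the one before it is completed fails the run):
1. the third blank lies in the gap on top of the other two, let go, with the tote still on the bench (x of blank_loose in the frame of tote between -0.01 and 0.01 m and y of blank_loose in the frame of tote between 0.032 and 0.082 m and z of blank_loose in the frame of tote between 0.061 and 0.074 m and angle between the x axis of blank_loose and the y axis of tote, either way round below 0.2 rad and x of blank_left in the frame of tote between -0.029 and -0.018 m and z of blank_left in the frame of tote between 0.025 and 0.035 m and x of blank_right in the frame of tote between 0.018 and 0.029 m and z of blank_right in the frame of tote between 0.025 and 0.035 m and contact force between the fingers and blank_loose below 0.2 N and height (world z) of tote below 0.01 m and linear speed of blank_loose below 0.03 m/s), for 0.3 s.
2. the tote is lifted clear by its handle (height (world z) of tote above 0.08 m and contact force between the fingers and tote above 2 N), for 0.2 s.
At the end, for the whole second after the job is handed in: Gripper holds the tote over 2 N, >90 mm up, tilt <0.14 rad, <30 mm/s, <0.15 rad/s, touching no bystander; third blank in the saddle (x within 10 mm, y within 25 mm, axis 61-74 mm above the tote's underside, parallel within 0.2 rad), lower two in place, blanks untouched by the robot (height (world z) of tote above 0.09 m and angle between tote's own z axis and vertical below 0.14 rad and linear speed of tote below 0.03 m/s and angular speed of tote below 0.15 rad/s and contact force between the fingers and tote above 2 N and contact force between each of the arm, the fingers and blank_left below 0.3 N and contact force between each of the arm, the fingers and blank_right below 0.3 N and contact force between each of the arm, the fingers and blank_loose below 0.3 N and x of blank_loose in the frame of tote between -0.01 and 0.01 m and y of blank_loose in the frame of tote between 0.032 and 0.082 m and z of blank_loose in the frame of tote between 0.061 and 0.074 m and angle between the x axis of blank_loose and the y axis of tote, either way round below 0.2 rad and x of blank_left in the frame of tote between -0.029 and -0.018 m and z of blank_left in the frame of tote between 0.025 and 0.035 m and x of blank_right in the frame of tote between 0.018 and 0.029 m and z of blank_right in the frame of tote between 0.025 and 0.035 m and contact force between each of thin_dowel, wheel, tape, model_car, organizer, screwdriver, hammer, glue and tote below 0.3 N); the arm keeps its last pose, push and grip.
It fails at once if a bystander is displaced by more than 30 mm (distance of any of thin_dowel, wheel, tape, model_car, organizer, screwdriver, hammer, glue from where it was at the start of the episode above 0.03 m).
It fails at once if the tote is tipped by more than 20 degrees (angle between tote's own z axis and vertical above 0.35 rad).
It also fails if it takes over 54 s, if anything falls off the work surface, if the arm or the gripper's body presses on something with over 40 N, if the wrist force passes 120 N, or if a joint passes its speed limit or range.

### The arm

A 7-joint arm with a two-finger parallel gripper is mounted at the origin on the work surface. World frame = base frame: x ahead of the robot, y to its left, z up, the work surface at z = 0. Lengths are in m, angles in rad, forces in N, time in s.
With the tool pointing down it reaches from about 0.4 to 0.875 m from the base axis. Payload 19.3 kg.
Tool frame: the origin (TCP) lies at the very end of the fingers, on their centre line; the grasp point (between the pads) lies 19 mm behind it; z points along the fingers, y is the direction in which the jaws open and shut (so a half turn about z gives the same grasp; the last joint's range is limited). The gripper opens to 85 mm and grips with 20 to 120 N. Pads are 22 mm wide; open, the fingers measure 114 mm over their backs; the gripper's body (76 mm by 85 mm) begins 54 mm behind the grasp point. The pads swing forward as they close: fully open they stand 13 mm farther back than shut.
Start: joints at [-1.407, 0.521, -0.036, 1.599, 0.021, 1.021, -0.113], TCP at [0.145, 0.608, 0.231] pointing down, gripper open.
Joint ranges: [-2.91, 2.91], [-0.3, 2.13], [-1.5, 1.42], [0.17, 2.43], [-1.26, 4.41], [0.16, 1.93], [-2.52, 2.52]. Speed limits (rad/s): [1.89, 1.89, 2.39, 2.39, 3.01, 3.01, 3.01].

### API

Orientations are given as [roll, pitch, yaw] about the fixed x, y, z axes, in that order (R = Rz(yaw) Ry(pitch) Rx(roll)).
In Python, from workcell import bot gives the robot as it stands. The module is installed in compiled form; this text tells all that it offers.
- The arm moves only by the shell command python3 -m inch 'ROWS' [FORCE]. ROWS is JSON, a list of rows, each an object of numbers: "dx", "dy", "dz": the shift along the tool's x, y, z in mm; "rx", "ry", "rz": the turn, a rotation vector about the tool's x, y, z in rad; "hand": the closure, from -1 (fully open) to 1 (shut), so that 0 is half open. In form: [{"dx": .., "dy": .., "dz": .., "rx": .., "ry": .., "rz": .., "hand": ..}, ...]. A call has 1 to 10 rows; each row shifts and turns the commanded pose from where the row before left it, along the tool's axes as they then stand; what a row does not reach is not made up. A row lasts 1/10 s, in which the tool goes at most 50 mm and 8.59 degrees, less where a joint would pass 70% of its speed; a pose out of reach is approached as far as the arm can. A call with a gripper value outside its range is refused whole. The fingers move at their own pace and stop on an object; FORCE is the grip in N (left out, the last holds). Time passes only in rows, so rows that do not move let the fingers close. It gives the time, the measured TCP pose, the force and the opening at its end, in the units of the state.
- bot.observe(): the state, without advancing time (a new reading comes with each control period).
- bot.grab_frame(name): name is "side" or "top" or "wrist"; returns (picture, depth): 384x512x3 uint8, red, green, blue; 384x512 float32, m along the optical axis (not along the pixel's ray), 0 where there is no reading.
- bot.get_calibration(name): a dict with "vertical_fov" (degrees; the focal length in pixels is half the picture's height over the tangent of half this angle, whatever the lens; pixels are square), "cx", "cy" (the principal point, pixels), "origin" and "orientation" of the camera in the world. Camera axes: x right, y down, z forward; pixel columns grow to the right and rows downward; lengths in m; the calibration is good to about 2 mm. A picture is of the moment at which its call begins: read the wrist's pose just before it. get_calibration takes no time and is no camera call; for the wrist camera it gives the pose at the moment of the call.
- bot.job_done(): hands the job in, once; it reports no verdict.
Trained networks look in the newest picture that a camera, given by its name, has taken for a name from the list of things; names that differ only in an ending like _2 or _b are one class to them, and where a whole thing is asked for, a point or a joint stands for the part that bears it (a point fixed in the world has none). Each returns a list of dicts, best first, with "score" (0 to 1); they miss things now and then, are a little off and sometimes report something else, mostly with a low value. They report only what shows in the picture. A call takes as long as a camera call.
- bot.trace(camera, target): "region" (384x512 bool, what is visible of it) and "box" ([left, top, right, bottom] in pixels, round what is visible of it).
- bot.tip_of(camera, target): "centre" ([row, column] in pixels: a listed point, or the origin of a listed thing).
The state is a dict: "clock": time; "qpos": joint angles; "qd": joint speeds; "joint_efforts": joint torques, N m; "position": TCP position; "tool_rot": TCP orientation; "force": force on the tool from outside, world axes, zero at the start; "moment": the same for the moment, N m; "grip_width": finger opening in m.
Only numpy, scipy, OpenCV 4.12 (cv2) and the standard library are available. Lean on these libraries where they do the work, as an engineer would, in place of code of your own. Each camera call takes 0.05 s, during which the arm holds its last target.

## Working session

There is one attempt and no reset: what is moved stays moved. The work goes in short steps, Python scripts to look and compute and a shell command to move; the robot and the scene stay as the last step left them, time stands still between calls to the robot, and variables do not carry over. Pictures are saved under pics/ and viewed, and the job is handed in when it is done.

```bash
mkdir -p pics; ls; cat > h.py <<'E'
from workcell import bot
import numpy as np, cv2
from scipy.spatial.transform import Rotation as R
def save(name,img): cv2.imwrite('pics/'+name+'.png',cv2.cvtColor(img,cv2.COLOR_RGB2BGR))
def cal(name):
    c=bot.get_calibration(name); f=192/np.tan(np.radians(c['vertical_fov'])/2)
    o=np.array(c['orientation'])
    Rm=o if o.shape==(3,3) else R.from_euler('xyz',o).as_matrix()
    return f,c['cx'],c['cy'],np.array(c['origin']),Rm
def cloud(depth,C):
    f,cx,cy,o,Rm=C
    v,u=np.mgrid[0:384,0:512]
    P=np.stack([(u-cx)/f*depth,(v-cy)/f*depth,depth],-1)
    W=P@Rm.T+o
    W[depth<=0]=np.nan
    return W
def ray(C,row,col,z):
    f,cx,cy,o,Rm=C
    d=Rm@np.array([(col-cx)/f,(row-cy)/f,1]); return o+d*(z-o[2])/d[2]
E
python3 - <<'E'
from h import *
s=bot.observe(); print({k:np.round(v,3).tolist() for k,v in s.items()})
for n in ['side','top','wrist']:
    print(n,bot.get_calibration(n))
    p,d=bot.grab_frame(n); save(n+'0',p); np.savez('/tmp/'+n+'0.npz',p=p,d=d)
E
```

```text
pics
{'clock': 0.0, 'qpos': [-1.407, 0.522, -0.036, 1.6, 0.021, 1.021, -0.113], 'qd': [-0.0, -0.0, 0.001, 0.001, -0.0, -0.0, -0.001], 'joint_efforts': [-0.001, -92.71, 1.979, -36.992, 0.018, 0.008, -0.0], 'position': [0.145, 0.608, 0.231], 'tool_rot': [-3.14, 0.0, 2.908], 'force': [-0.927, 0.566, -0.013], 'moment': [0.017, -0.051, -0.011], 'grip_width': 0.085}
side {'vertical_fov': 45.800831769300885, 'cx': 249.53270863433562, 'cy': 193.69365683357017, 'origin': array([-0.14626298, -0.69759785,  1.08784567]), 'orientation': array([-2.35209854, -0.01575791, -0.73930594])}
top {'vertical_fov': 43.03093488200075, 'cx': 251.54676861319064, 'cy': 187.43847797884985, 'origin': array([0.25091513, 0.03049826, 1.72759541]), 'orientation': array([-2.97577791, -0.00602117, -1.5829932 ])}
wrist {'vertical_fov': 61.04484059275734, 'cx': 263.7384637348909, 'cy': 192.7007462316825, 'origin': array([0.08091884, 0.62302971, 0.37360473]), 'orientation': array([2.87985178e+00, 8.79523583e-04, 1.33703489e+00])}
```

View pics/top0.png

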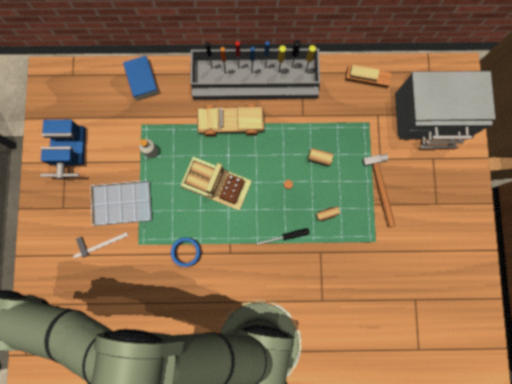

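View pics/side0.png

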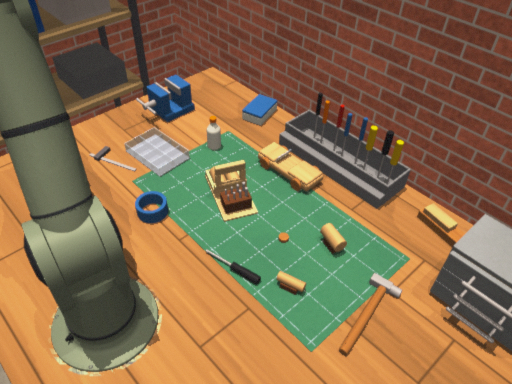

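View pics/wrist0.png

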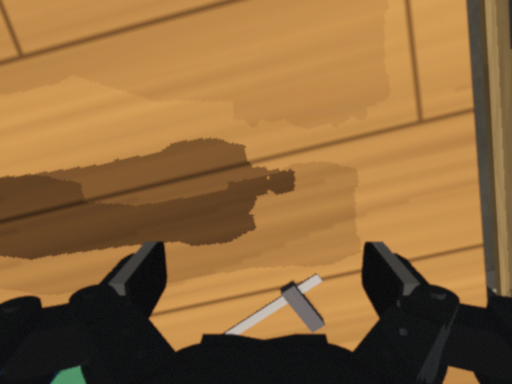

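The top view shows the tote near (216,183), the thick blank near (320,157) and the thin dowel near (328,213). Up in the picture is +x and left is +y. Next I'll measure them.

```bash
python3 - <<'E'
from h import *
for n in ['top','side']:
    p,d=bot.grab_frame(n); C=cal(n); W=cloud(d,C)
    np.save('/tmp/W_'+n,W)
    for t in ['blank_loose','thin_dowel','tote','blank_left','blank_right']:
        for r in bot.trace(n,t)[:3]:
            m=r['region']; P=W[m]; P=P[~np.isnan(P).any(1)]
            if len(P)<5: continue
            mx=np.percentile(P[:,2],[5,50,95])
            c,(w,h),a=cv2.minAreaRect(P[:,:2].astype(np.float32))
            print(n,t,round(r['score'],2),np.round(r['box']),'n',len(P),'rect',np.round(c,3),np.round((w,h),3),round(a,1),'z',np.round(mx,3))
    for t in ['blank_loose','tote_grip','tote_saddle']:
        for r in bot.tip_of(n,t)[:2]:
            z={'blank_loose':.038,'tote_grip':.12,'tote_saddle':.0675}[t]
            print(n,t,round(r['score'],2),np.round(r['centre'],1),np.round(ray(C,*r['centre'],z),4))
E
```

```text
top blank_loose 0.63 [306. 151. 332. 166.] n 269 rect [ 0.641 -0.227] [0.08  0.041] 74.8 z [0.039 0.056 0.064]
top blank_loose 0.48 [183. 157. 254. 211.] n 1580 rect [0.561 0.141] [0.227 0.133] 67.6 z [0.003 0.035 0.135]
top blank_loose 0.41 [195. 101. 262. 136.] n 1850 rect [0.788 0.095] [0.117 0.247] 1.0 z [0.022 0.047 0.058]
top thin_dowel 0.67 [316. 205. 337. 220.] n 191 rect [ 0.441 -0.248] [0.03  0.081] 15.9 z [0.026 0.037 0.045]
top tote 0.62 [182. 157. 249. 210.] n 1435 rect [0.556 0.142] [0.225 0.12 ] 67.0 z [0.003 0.044 0.135]
top tote 0.37 [315. 207. 338. 222.] n 196 rect [ 0.439 -0.247] [0.032 0.078] 12.6 z [0.017 0.037 0.045]
top blank_right 0.68 [191. 161. 215. 181.] n 255 rect [0.599 0.19 ] [0.077 0.044] 65.3 z [0.035 0.048 0.056]
top blank_loose 0.77 [157.5 321.2] [ 0.6387 -0.2322  0.038 ]
top tote_grip 0.87 [175.5 216. ] [0.5618 0.1364 0.12  ]
top tote_saddle 0.96 [170.1 201.8] [0.5916 0.1892 0.0675]
side blank_loose 0.55 [323. 226. 353. 248.] n 381 rect [ 0.636 -0.229] [0.085 0.044] 80.9 z [0.034 0.056 0.063]
side thin_dowel 0.64 [275. 272. 306. 293.] n 293 rect [ 0.45  -0.247] [0.052 0.08 ] 19.3 z [0.023 0.038 0.045]
side thin_dowel 0.22 [223. 171. 238. 181.] n 54 rect [0.584 0.168] [0.029 0.037] 56.0 z [0.041 0.05  0.055]
side tote 0.75 [206. 162. 259. 221.] n 1838 rect [0.569 0.165] [0.295 0.148] 56.5 z [0.007 0.053 0.135]
side tote 0.26 [126. 130. 188. 177.] n 1880 rect [0.502 0.503] [0.181 0.256] 3.6 z [0.002 0.021 0.039]
side tote 0.21 [204. 247. 262. 286.] n 332 rect [ 0.366 -0.087] [0.041 0.194] 12.5 z [0.007 0.022 0.029]
side blank_left 0.51 [210. 169. 225. 182.] n 73 rect [0.554 0.212] [0.078 0.055] 50.9 z [0.032 0.047 0.054]
side blank_loose 0.42 [211.  152.6] [0.2986 0.2182 0.038 ]
side tote_grip 0.69 [168.3 228.6] [0.5501 0.1429 0.12  ]
side tote_grip 0.17 [163.2 222.6] [0.5517 0.1747 0.12  ]
side tote_saddle 0.96 [166.1 228.2] [0.5941 0.198  0.0675]
```

Both views agree to within about 1 cm. I'll swing along an arc over the tote for close wrist views.

```bash
python3 -m inch '[{"dx":-40,"dz":-10,"rz":0.064},{"dx":-49,"dz":-8,"rz":0.08},{"dx":-49,"dz":-8,"rz":0.08},{"dx":-49,"dz":-8,"rz":0.08},{"dx":-49,"dz":-8,"rz":0.08},{"dx":-49,"dz":-8,"rz":0.08},{"dx":-49,"dz":-8,"rz":0.08},{"dx":-49,"dz":-8,"rz":0.08},{"dx":-49,"dz":-8,"rz":0.08},{"dx":-49,"dz":-8,"rz":0.08}]'
python3 -m inch '[{"dx":-49,"rz":0.08},{"dx":-49,"rz":0.08},{"dx":-30,"rz":0.05},{},{},{}]'
python3 - <<'E'
from h import *
C=cal('wrist');p,d=bot.grab_frame('wrist'); save('w1',p); np.savez('/tmp/w1.npz',p=p,d=d)
print(bot.observe()['position'],bot.observe()['tool_rot'],bot.observe()['clock'])
W=cloud(d,C); np.save('/tmp/W_w1',W)
for t in ['tote','blank_left','blank_right']:
    for r in bot.trace('wrist',t)[:3]:
        m=r['region']; P=W[m]; P=P[~np.isnan(P).any(1)]
        c,(w,h),a=cv2.minAreaRect(P[:,:2].astype(np.float32))
        print(t,round(r['score'],2),np.round(r['box']),'n',len(P),'rect',np.round(c,4),np.round((w,h),3),round(a,1),'z',np.round(np.percentile(P[:,2],[2,50,98]),4))
for t,z in [('tote_grip',.12),('tote_saddle',.0675)]:
    for r in bot.tip_of('wrist',t)[:2]: print(t,round(r['score'],2),np.round(r['centre'],1),np.round(ray(C,*r['centre'],z),4))
E
```

```text
[0.14482055 0.60798341 0.23130575] [-3.14157565e+00 -4.33115279e-06  2.90775013e+00] 1.1schema error: expected keys dx, dy, dz, rx, ry, rz, hand
schema error: expected keys dx, dy, dz, rx, ry, rz, hand
```

```bash
python3 -m inch '[{"dx":-40,"dy":0,"dz":-10,"rx":0,"ry":0,"rz":0.064,"hand":-1},{"dx":-49,"dy":0,"dz":-8,"rx":0,"ry":0,"rz":0.08,"hand":-1},{"dx":-49,"dy":0,"dz":-8,"rx":0,"ry":0,"rz":0.08,"hand":-1},{"dx":-49,"dy":0,"dz":-8,"rx":0,"ry":0,"rz":0.08,"hand":-1},{"dx":-49,"dy":0,"dz":-8,"rx":0,"ry":0,"rz":0.08,"hand":-1},{"dx":-49,"dy":0,"dz":-8,"rx":0,"ry":0,"rz":0.08,"hand":-1},{"dx":-49,"dy":0,"dz":-8,"rx":0,"ry":0,"rz":0.08,"hand":-1},{"dx":-49,"dy":0,"dz":-8,"rx":0,"ry":0,"rz":0.08,"hand":-1},{"dx":-49,"dy":0,"dz":-8,"rx":0,"ry":0,"rz":0.08,"hand":-1},{"dx":-49,"dy":0,"dz":-8,"rx":0,"ry":0,"rz":0.08,"hand":-1}]'
```

```text
clock: 2.35
position: [0.5368, 0.3471, 0.3136]
tool_rot: [3.141, -0.0, 2.121]
force: [0.9, 0.1, -0.9]
grip_width: 0.0855
```

```bash
python3 -m inch '[{"dx":-49,"dy":0,"dz":0,"rx":0,"ry":0,"rz":0.08,"hand":-1},{"dx":-49,"dy":0,"dz":0,"rx":0,"ry":0,"rz":0.08,"hand":-1},{"dx":-30,"dy":0,"dz":0,"rx":0,"ry":0,"rz":0.05,"hand":-1},{"dx":0,"dy":0,"dz":0,"rx":0,"ry":0,"rz":0,"hand":-1},{"dx":0,"dy":0,"dz":0,"rx":0,"ry":0,"rz":0,"hand":-1},{"dx":0,"dy":0,"dz":0,"rx":0,"ry":0,"rz":0,"hand":-1}]'
cat > look.py <<'E'
from h import *
import sys
tag=sys.argv[1]; names=sys.argv[2].split(','); pts=sys.argv[3].split(',') if len(sys.argv)>3 else []
C=cal('wrist');p,d=bot.grab_frame('wrist'); save(tag,p); W=cloud(d,C); np.savez('/tmp/'+tag+'.npz',p=p,d=d,W=W)
s=bot.observe(); print(s['position'],s['tool_rot'],s['clock'],s['qpos'])
for t in names:
    for i,r in enumerate(bot.trace('wrist',t)[:2]):
        m=r['region']; np.save('/tmp/%s_%s_%d'%(tag,t,i),m); P=W[m]; P=P[~np.isnan(P).any(1)]
        if len(P)<5: continue
        c,(w,h),a=cv2.minAreaRect(P[:,:2].astype(np.float32))
        print(t,round(r['score'],2),np.round(r['box']),'n',len(P),'rect',np.round(c,4),np.round((w,h),3),round(a,1),'z',np.round(np.percentile(P[:,2],[2,50,98]),4))
Z={'tote_grip':.12,'tote_saddle':.0675,'blank_loose':.038}
for t in pts:
    for r in bot.tip_of('wrist',t)[:2]: print(t,round(r['score'],2),np.round(r['centre'],1),np.round(ray(C,*r['centre'],Z[t]),4))
E
python3 look.py w1 tote,blank_left,blank_right tote_grip,tote_saddle
```

```text
clock: 2.95
position: [0.5946, 0.237, 0.3132]
tool_rot: [-3.141, -0.001, 1.916]
force: [-0.0, 0.7, 0.1]
grip_width: 0.0852
[0.59457339 0.23704297 0.31322267] [-3.14141768e+00 -5.42916563e-04  1.91599627e+00] 3.0 [-0.67174743  0.49477795  0.30920103  1.46678142 -0.15598527  1.2043153
  0.00382937]
tote 0.82 [136. 122. 304. 284.] n 8680 rect [0.5636 0.1298] [0.246 0.147] 67.3 z [0.0067 0.0536 0.1358]
blank_left 0.79 [196. 135. 260. 200.] n 2072 rect [0.5555 0.207 ] [0.081 0.046] 64.5 z [0.0312 0.0489 0.0528]
blank_right 0.84 [224. 158. 287. 223.] n 2033 rect [0.597  0.1838] [0.09  0.045] 67.2 z [0.024  0.0486 0.0528]
tote_grip 0.57 [231.9 198.8] [0.5503 0.1475 0.12  ]
tote_saddle 0.65 [187.9 241.7] [0.5797 0.1973 0.0675]
```

View pics/w1.png

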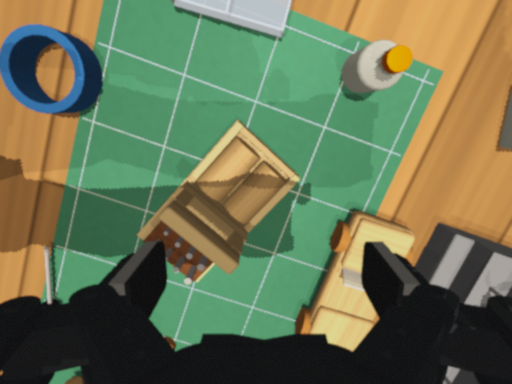

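The wrist view shows the tote from (136,122) to (304,284), with the handle across its middle and the lower blanks in the bay. Now I'll fit the bar, rim and blanks from depth.

```bash
python3 - <<'E'
from h import *
def rect(P): 
    c,(w,h),a=cv2.minAreaRect(P[:,:2].astype(np.float32)); return np.round(c,4),np.round((w,h),4),round(a,1)
for src in ['w1','side','top']:
    W=np.load('/tmp/w1.npz')['W'] if src=='w1' else np.load('/tmp/W_%s.npy'%src)
    P=W.reshape(-1,3); P=P[~np.isnan(P).any(1)]
    near=np.hypot(P[:,0]-.56,P[:,1]-.14)<.12
    B=P[near&(P[:,2]>.130)&(P[:,2]<.145)]; print(src,'bar',len(B),rect(B), np.median(B[:,2]), B[:,:2].mean(0))
    u=np.linalg.svd(B[:,:2]-B[:,:2].mean(0),full_matrices=0)[2][0]; print(' dir',np.degrees(np.arctan2(u[1],u[0])))
    if src=='w1':
        for n in ['blank_left','blank_right']:
            Q=W[np.load('/tmp/w1_%s_0.npy'%n)]; Q=Q[Q[:,2]>.047]
            u=np.linalg.svd(Q[:,:2]-Q[:,:2].mean(0),full_matrices=0)[2][0]
            print(n,rect(Q),np.percentile(Q[:,2],99),np.degrees(np.arctan2(u[1],u[0])))
E
```

```text
w1 bar 1522 (array([0.5544, 0.1441]), array([0.0179, 0.1001]), 67.0) 0.13490170413019453 [0.55330247 0.14551291]
 dir -22.82534376227053
blank_left (array([0.555, 0.207]), array([0.0794, 0.0312]), 66.8) 0.053395393678658525 -112.87822612212493
blank_right (array([0.5986, 0.1885]), array([0.0793, 0.0311]), 67.3) 0.05321785013210744 -113.19408128991653
side bar 146 (array([0.5527, 0.1418]), array([0.0227, 0.099 ]), 65.5) 0.13546671925240888 [0.55119044 0.14177664]
 dir 156.9427392324416
top bar 147 (array([0.5542, 0.1436]), array([0.0183, 0.1002]), 66.8) 0.13502680108153653 [0.55265377 0.14440907]
 dir 157.5086213508823
```

```bash
python3 -m inch '[{"dx":-47,"dy":-12,"dz":0,"rx":0,"ry":0,"rz":0,"hand":-1},{"dx":-47,"dy":-12,"dz":0,"rx":0,"ry":0,"rz":0,"hand":-1},{"dx":-47,"dy":-12,"dz":0,"rx":0,"ry":0,"rz":0,"hand":-1},{"dx":-47,"dy":-12,"dz":0,"rx":0,"ry":0,"rz":0,"hand":-1},{"dx":-47,"dy":-12,"dz":0,"rx":0,"ry":0,"rz":0,"hand":-1},{"dx":-47,"dy":-12,"dz":0,"rx":0,"ry":0,"rz":0,"hand":-1},{"dx":-47,"dy":-12,"dz":0,"rx":0,"ry":0,"rz":0,"hand":-1},{"dx":-47,"dy":-12,"dz":0,"rx":0,"ry":0,"rz":0,"hand":-1},{"dx":-47,"dy":-12,"dz":0,"rx":0,"ry":0,"rz":0,"hand":-1},{"dx":0,"dy":0,"dz":10,"rx":0,"ry":0,"rz":0.14,"hand":-1}]'
python3 -m inch '[{"dx":0,"dy":0,"dz":20,"rx":0,"ry":0,"rz":0.14,"hand":-1},{"dx":0,"dy":0,"dz":20,"rx":0,"ry":0,"rz":0.14,"hand":-1},{"dx":0,"dy":0,"dz":20,"rx":0,"ry":0,"rz":0.14,"hand":-1},{"dx":0,"dy":0,"dz":0,"rx":0,"ry":0,"rz":0,"hand":-1},{"dx":0,"dy":0,"dz":0,"rx":0,"ry":0,"rz":0,"hand":-1}]'
python3 look.py w2 blank_loose blank_loose
python3 - <<'E'
from h import *
W=np.load('/tmp/w2.npz')['W'];
import os
m=np.load('/tmp/w2_blank_loose_0.npy'); Q=W[m]; Q=Q[Q[:,2]>.05]
u=np.linalg.svd(Q[:,:2]-Q[:,:2].mean(0),full_matrices=0)[2][0]
print(cv2.minAreaRect(Q[:,:2].astype(np.float32)),np.percentile(Q[:,2],[50,98,99.5]),np.degrees(np.arctan2(u[1],u[0])))
E
```

```text
clock: 4.25
position: [0.6346, -0.2074, 0.3043]
tool_rot: [3.141, 0.004, 1.767]
force: [-0.0, 0.2, -1.0]
grip_width: 0.0852
clock: 4.75
position: [0.6358, -0.1988, 0.2438]
tool_rot: [-3.141, 0.0, 1.358]
force: [-0.6, 0.7, -0.2]
grip_width: 0.0852
[ 0.63607117 -0.1990894   0.24434088] [3.14063069e+00 1.71803333e-04 1.35811516e+00] 4.8 [-0.08732157  0.62714097  0.4948234   1.48550018 -0.31662983  1.10799541
  0.2568894 ]
blank_loose 0.71 [254. 157. 296. 234.] n 2994 rect [ 0.6416 -0.2282] [0.08  0.044] 74.8 z [0.0357 0.0572 0.061 ]
blank_loose 0.8 [194.4 273.2] [ 0.6395 -0.2303  0.038 ]
((0.6420034766197205, -0.22835224866867065), (0.07973761856555939, 0.0375727042555809), 74.26373291015625) [0.05819497 0.0611092  0.06167534] -105.47172488925554
```

View pics/w2.png

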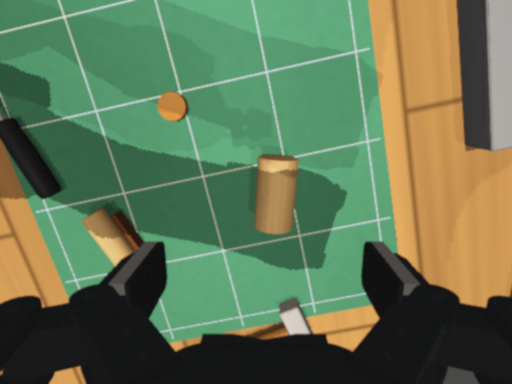

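The blank lies at (256–298, 155–234), axis at about 74.6°, centre (0.641, -0.228), top at 0.060. The text gives the same height. Next I'll align and descend.

```bash
python3 -m inch '[{"dx":-11,"dy":5.5,"dz":10,"rx":0,"ry":0,"rz":0,"hand":-1},{"dx":-11,"dy":5.5,"dz":20,"rx":0,"ry":0,"rz":0,"hand":-1},{"dx":0,"dy":0,"dz":30,"rx":0,"ry":0,"rz":0.056,"hand":-1},{"dx":0,"dy":0,"dz":35,"rx":0,"ry":0,"rz":0,"hand":-1},{"dx":0,"dy":0,"dz":35,"rx":0,"ry":0,"rz":0,"hand":-1},{"dx":0,"dy":0,"dz":20,"rx":0,"ry":0,"rz":0,"hand":-1},{"dx":0,"dy":0,"dz":0,"rx":0,"ry":0,"rz":0,"hand":-1},{"dx":0,"dy":0,"dz":0,"rx":0,"ry":0,"rz":0,"hand":-1}]' 30
python3 look.py w3 blank_loose
```

```text
clock: 5.7
position: [0.6413, -0.224, 0.0929]
tool_rot: [-3.141, 0.001, 1.297]
force: [-0.1, -0.0, 0.9]
grip_width: 0.0856
[ 0.6419065  -0.22394424  0.0938739 ] [3.14070329e+00 4.32449416e-04 1.29723507e+00] 5.75 [-0.01170144  0.8110715   0.43046306  1.56231951 -0.41075621  0.85825179
  0.298141  ]
blank_loose 0.74 [232. 154. 304. 292.] n 9119 rect [ 0.6431 -0.2284] [0.081 0.052] 71.6 z [0.0371 0.0575 0.0609]
```

View pics/w3.png

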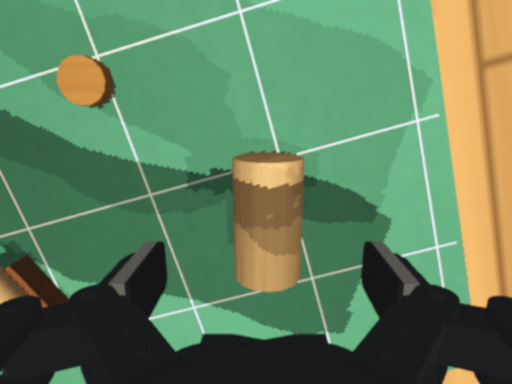

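The blank sits between the jaws: its axis is at column 268 and the jaw middle at about 264. I'll descend and close.

```bash
python3 -m inch '[{"dx":0,"dy":0,"dz":25,"rx":0,"ry":0,"rz":0,"hand":-1},{"dx":0,"dy":0,"dz":25,"rx":0,"ry":0,"rz":0,"hand":-1},{"dx":0,"dy":0,"dz":16,"rx":0,"ry":0,"rz":0,"hand":-1},{"dx":0,"dy":0,"dz":0,"rx":0,"ry":0,"rz":0,"hand":-1},{"dx":0,"dy":0,"dz":0,"rx":0,"ry":0,"rz":0,"hand":1},{"dx":0,"dy":0,"dz":0,"rx":0,"ry":0,"rz":0,"hand":1},{"dx":0,"dy":0,"dz":0,"rx":0,"ry":0,"rz":0,"hand":1},{"dx":0,"dy":0,"dz":0,"rx":0,"ry":0,"rz":0,"hand":1},{"dx":0,"dy":0,"dz":0,"rx":0,"ry":0,"rz":0,"hand":1},{"dx":0,"dy":0,"dz":0,"rx":0,"ry":0,"rz":0,"hand":1}]' 30
python3 look.py w4 blank_loose
```

```text
clock: 6.8
position: [0.6438, -0.2234, 0.0291]
tool_rot: [3.137, 0.0, 1.298]
force: [5.7, -2.2, 4.3]
grip_width: 0.043
[ 0.64382422 -0.22342153  0.0291312 ] [3.13666878e+00 1.18549918e-04 1.29807763e+00] 6.85 [ 0.01166343  0.89421759  0.38793706  1.57986324 -0.4464421   0.75152573
  0.32436233]
blank_loose 0.65 [210. 174. 318. 338.] n 15554 rect [ 0.6398 -0.2364] [0.097 0.056] 74.6 z [0.0309 0.0572 0.0607]
```

View pics/w4.png

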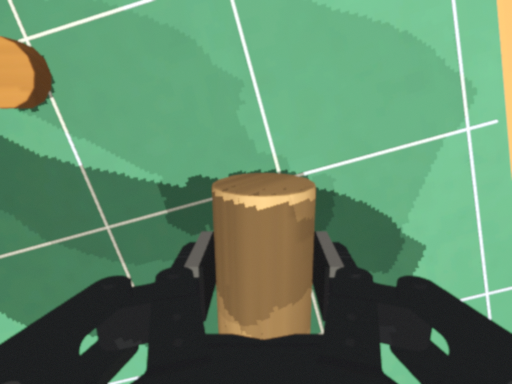

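Gripped at 43 mm. Lift.

```bash
python3 -m inch '[{"dx":0,"dy":0,"dz":-15,"rx":0,"ry":0,"rz":0,"hand":1},{"dx":0,"dy":0,"dz":-35,"rx":0,"ry":0,"rz":0,"hand":1},{"dx":0,"dy":0,"dz":-45,"rx":0,"ry":0,"rz":0,"hand":1},{"dx":0,"dy":0,"dz":-45,"rx":0,"ry":0,"rz":0,"hand":1},{"dx":0,"dy":0,"dz":-45,"rx":0,"ry":0,"rz":0,"hand":1},{"dx":0,"dy":0,"dz":-20,"rx":0,"ry":0,"rz":0,"hand":1},{"dx":0,"dy":0,"dz":0,"rx":0,"ry":0,"rz":0,"hand":1},{"dx":0,"dy":0,"dz":0,"rx":0,"ry":0,"rz":0,"hand":1}]'
python3 look.py w5 blank_loose
python3 - <<'E'
from h import *
m=np.load('/tmp/w5_blank_loose_0.npy');W=np.load('/tmp/w5.npz')['W'];s=bot.observe()
Q=W[m];T=R.from_euler('xyz',s['tool_rot']).as_matrix();L=(Q-s['position'])@T
print(np.nanpercentile(L,[0.5,1,50,99,99.5],axis=0)*1000)
t=np.array([.5801,.2049,s['position'][2]]); print('to target in tool',(t-s['position'])@T*1000,'rz',s['tool_rot'][2]-1.171)
E
```

```text
clock: 7.7
position: [0.6414, -0.2228, 0.233]
tool_rot: [3.141, -0.0, 1.298]
force: [0.0, -0.8, -0.7]
grip_width: 0.0428
[ 0.64118238 -0.22262349  0.23205328] [-3.14074788e+00 -2.33844636e-04  1.29771061e+00] 7.75 [-0.05366922  0.66357662  0.5054084   1.46049634 -0.34029373  1.10609469
  0.24196567]
blank_loose 0.76 [210. 174. 314. 338.] n 15468 rect [ 0.6411 -0.2222] [0.069 0.044] 74.8 z [0.2349 0.2611 0.2645]
[[-27.70892566 -20.65566475 -33.40964933]
 [-26.21692065 -20.20321005 -33.13715921]
 [ 10.57636272  -0.30695398 -29.5041016 ]
 [ 34.46948986  19.74561782   1.22627873]
 [ 34.51582196  20.14333747   4.24685877]]
to target in tool [ 3.95211397e+02 -1.74020479e+02  2.91639122e-01] rz 0.12678351951664113
```

View pics/w5.png

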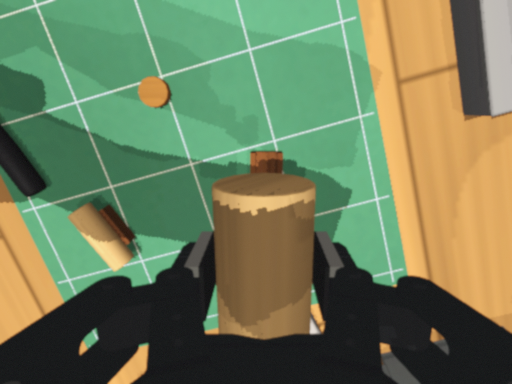

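The blank is held level, with its end at tool x +34.5 and its top at -33. So its centre is at tool (-5.5, 0, -11). Carry it to the tote.

```bash
python3 -m inch '[{"dx":25,"dy":-11,"dz":0,"rx":0,"ry":0,"rz":0,"hand":1},{"dx":41,"dy":-18,"dz":0,"rx":0,"ry":0,"rz":0,"hand":1},{"dx":41,"dy":-18,"dz":0,"rx":0,"ry":0,"rz":0,"hand":1},{"dx":41,"dy":-18,"dz":0,"rx":0,"ry":0,"rz":0,"hand":1},{"dx":41,"dy":-18,"dz":0,"rx":0,"ry":0,"rz":0,"hand":1},{"dx":41,"dy":-18,"dz":0,"rx":0,"ry":0,"rz":0,"hand":1},{"dx":41,"dy":-18,"dz":0,"rx":0,"ry":0,"rz":0,"hand":1},{"dx":41,"dy":-18,"dz":0,"rx":0,"ry":0,"rz":0,"hand":1},{"dx":41,"dy":-18,"dz":0,"rx":0,"ry":0,"rz":0,"hand":1},{"dx":42,"dy":-19,"dz":0,"rx":0,"ry":0,"rz":0,"hand":1}]'
python3 -m inch '[{"dx":0,"dy":0,"dz":0,"rx":0,"ry":0,"rz":0.127,"hand":1},{"dx":0,"dy":0,"dz":0,"rx":0,"ry":0,"rz":0,"hand":1},{"dx":0,"dy":0,"dz":0,"rx":0,"ry":0,"rz":0,"hand":1},{"dx":0,"dy":0,"dz":0,"rx":0,"ry":0,"rz":0,"hand":1}]'
cat > togo.py <<'E'
from h import *
import sys
s=bot.observe();T=R.from_euler('xyz',s['tool_rot']).as_matrix()
t=np.array([float(a) for a in sys.argv[1:4]]); print(s['clock'],s['position'],s['force'],s['grip_width'],'to go mm',(t-s['position'])@T*1000,'rz',s['tool_rot'][2]-float(sys.argv[4]))
E
python3 togo.py .5801 .2049 .0585 1.171
python3 look.py w6 blank_left,blank_right,blank_loose
```

```text
clock: 8.8
position: [0.5797, 0.2058, 0.2315]
tool_rot: [-3.141, 0.001, 1.297]
force: [1.1, 0.6, -0.3]
grip_width: 0.043
clock: 9.2
position: [0.5808, 0.203, 0.2321]
tool_rot: [-3.142, 0.001, 1.172]
force: [-0.2, -0.0, -0.8]
grip_width: 0.0428
9.2 [0.58079727 0.20299634 0.23211126] [-0.17762287 -0.01785023 -0.84484953] 0.04283074620235194 to go mm [  1.60352481  -1.37888256 173.61021844] rz 0.000573047088102685
[0.58082107 0.20315259 0.23221802] [-3.14155074e+00  3.93393596e-04  1.17111114e+00] 9.25 [-0.79163215  0.56280903  0.54307311  1.64659594 -0.32821017  1.02473201
 -0.54417637]
blank_left 0.86 [222. 138. 262. 180.] n 1567 rect [0.5629 0.2248] [0.041 0.043] 67.0 z [0.0223 0.0485 0.0528]
blank_right 0.81 [265. 133. 309. 176.] n 1531 rect [0.6071 0.2068] [0.04  0.044] 66.9 z [0.0204 0.0487 0.0527]
blank_loose 0.66 [210. 175. 317. 337.] n 15608 rect [0.5446 0.1214] [0.248 0.125] 67.8 z [0.2325 0.2601 0.2636]
```

View pics/w6.png

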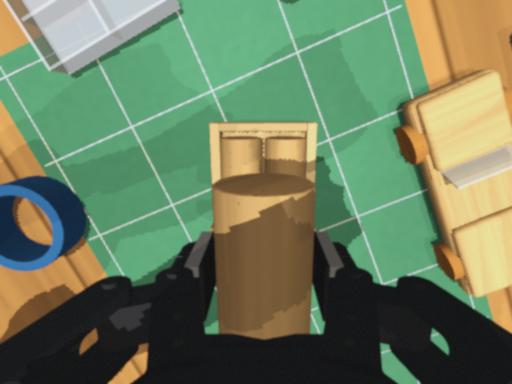

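The lower blanks' midline and the to-go value both ask for about -1.2 mm in y. I'll lower it in stages.

```bash
python3 -m inch '[{"dx":1.5,"dy":-1.2,"dz":20,"rx":0,"ry":0,"rz":0,"hand":1},{"dx":0,"dy":0,"dz":35,"rx":0,"ry":0,"rz":0,"hand":1},{"dx":0,"dy":0,"dz":35,"rx":0,"ry":0,"rz":0,"hand":1},{"dx":0,"dy":0,"dz":30,"rx":0,"ry":0,"rz":0,"hand":1},{"dx":0,"dy":0,"dz":20,"rx":0,"ry":0,"rz":0,"hand":1},{"dx":0,"dy":0,"dz":15,"rx":0,"ry":0,"rz":0,"hand":1},{"dx":0,"dy":0,"dz":8,"rx":0,"ry":0,"rz":0,"hand":1},{"dx":0,"dy":0,"dz":0,"rx":0,"ry":0,"rz":0,"hand":1},{"dx":0,"dy":0,"dz":0,"rx":0,"ry":0,"rz":0,"hand":1},{"dx":0,"dy":0,"dz":0,"rx":0,"ry":0,"rz":0,"hand":1}]'
python3 togo.py .5801 .2049 .0575 1.171
```

```text
clock: 10.4
position: [0.5806, 0.2064, 0.0703]
tool_rot: [3.141, -0.001, 1.171]
force: [0.2, -0.5, -1.1]
grip_width: 0.043
10.4 [0.58062252 0.20642768 0.07029339] [ 0.2251651  -0.54004898 -1.09765038] 0.04300804177235298 to go mm [-1.6242355   0.10127079 12.79176984] rz -0.000102701303312136
```

```bash
python3 -m inch '[{"dx":-1.5,"dy":0,"dz":4,"rx":0,"ry":0,"rz":0,"hand":1},{"dx":0,"dy":0,"dz":4,"rx":0,"ry":0,"rz":0,"hand":1},{"dx":0,"dy":0,"dz":2,"rx":0,"ry":0,"rz":0,"hand":1},{"dx":0,"dy":0,"dz":1.5,"rx":0,"ry":0,"rz":0,"hand":1},{"dx":0,"dy":0,"dz":0,"rx":0,"ry":0,"rz":0,"hand":1},{"dx":0,"dy":0,"dz":0,"rx":0,"ry":0,"rz":0,"hand":1}]'
python3 togo.py .5801 .2049 .0565 1.171
```

```text
clock: 11.0
position: [0.5806, 0.2044, 0.0584]
tool_rot: [3.14, -0.001, 1.17]
force: [1.4, -2.1, 7.6]
grip_width: 0.043
11.0 [0.58055092 0.2044092  0.05842762] [ 1.43201576 -2.13547635  7.64278155] 0.04299857922292355 to go mm [ 0.27477025 -0.61009779  1.92671036] rz -0.0007634297098313425
```

Contact with 7.6 N up at 0.058, as expected for the saddle. Release.

```bash
python3 -m inch '[{"dx":0,"dy":0,"dz":0,"rx":0,"ry":0,"rz":0,"hand":-0.1},{"dx":0,"dy":0,"dz":0,"rx":0,"ry":0,"rz":0,"hand":-0.3},{"dx":0,"dy":0,"dz":0,"rx":0,"ry":0,"rz":0,"hand":-0.5},{"dx":0,"dy":0,"dz":0,"rx":0,"ry":0,"rz":0,"hand":-0.7},{"dx":0,"dy":0,"dz":0,"rx":0,"ry":0,"rz":0,"hand":-0.7}]'
python3 look.py w7 blank_loose
```

```text
clock: 11.5
position: [0.5795, 0.2049, 0.0577]
tool_rot: [-3.141, 0.0, 1.171]
force: [-0.2, -0.3, 0.3]
grip_width: 0.0723
[0.57948668 0.20487004 0.05776077] [-3.14154384e+00  3.85635587e-05  1.17082436e+00] 11.55 [-0.70971432  0.77746898  0.4146314   1.76457604 -0.4562826   0.69629345
 -0.44554873]
blank_loose 0.61 [215. 176. 319. 338.] n 15522 rect [0.5785 0.2045] [0.071 0.046] 67.0 z [0.06   0.0862 0.0898]
```

View pics/w7.png

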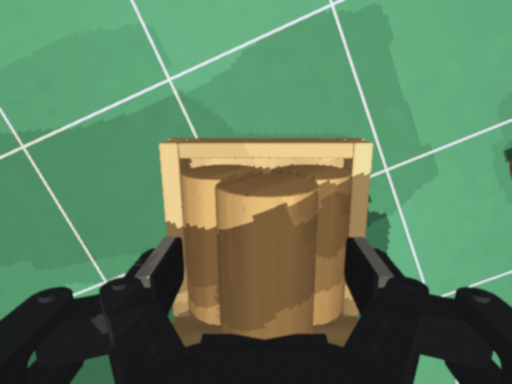

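The blank rests on the two lower ones (215–319, 176–338), top at 0.0898, and the jaws are clear on both sides. I'll retreat straight up.

```bash
python3 -m inch '[{"dx":0,"dy":0,"dz":-10,"rx":0,"ry":0,"rz":0,"hand":-0.7},{"dx":0,"dy":0,"dz":-25,"rx":0,"ry":0,"rz":0,"hand":-0.7},{"dx":0,"dy":0,"dz":-40,"rx":0,"ry":0,"rz":0,"hand":-0.7},{"dx":0,"dy":0,"dz":-45,"rx":0,"ry":0,"rz":0,"hand":-0.7},{"dx":0,"dy":0,"dz":-45,"rx":0,"ry":0,"rz":0,"hand":-0.7},{"dx":0,"dy":0,"dz":-45,"rx":0,"ry":0,"rz":0,"hand":-0.7},{"dx":0,"dy":0,"dz":-20,"rx":0,"ry":0,"rz":0,"hand":-0.7},{"dx":0,"dy":0,"dz":0,"rx":0,"ry":0,"rz":0,"hand":-0.7},{"dx":0,"dy":0,"dz":0,"rx":0,"ry":0,"rz":0,"hand":-0.7}]'
python3 look.py w8 blank_loose,blank_left,tote
python3 - <<'E'
from h import *
W=np.load('/tmp/w8.npz')['W'];P=W.reshape(-1,3);P=P[~np.isnan(P).any(1)]
near=np.hypot(P[:,0]-.565,P[:,1]-.165)<.12
ya=np.radians(67.1);x=np.array([np.sin(ya),-np.cos(ya)]);y=np.array([np.cos(ya),np.sin(ya)])
def rep(n,Q):
    c,s,a=cv2.minAreaRect(Q[:,:2].astype(np.float32));d=np.array(c)-[.5544,.1441]
    print(n,len(Q),np.round(c,4),np.round(s,4),round(a,1),'z',np.percentile(Q[:,2],[50,98]).round(4),'tote x,y mm',np.round([d@x*1000,d@y*1000],1))
rep('bar',P[near&(P[:,2]>.13)&(P[:,2]<.145)])
rep('top blank',P[near&(P[:,2]>.078)&(P[:,2]<.1)&(((P[:,:2]-[.5544,.1441])@y)>.012)])
E
```

```text
clock: 12.5
position: [0.5793, 0.2048, 0.2881]
tool_rot: [3.141, -0.0, 1.171]
force: [-0.7, -0.3, -1.4]
grip_width: 0.0725
[0.57908014 0.20479839 0.28733442] [-3.14091957e+00  4.71498739e-04  1.17075414e+00] 12.55 [-0.81644398  0.51032534  0.57519365  1.58407304 -0.29733865  1.13661798
 -0.5732378 ]
blank_loose 0.63 [244. 135. 284. 209.] n 2863 rect [0.5772 0.2002] [0.08  0.046] 68.2 z [0.0681 0.0862 0.09  ]
blank_left 0.57 [228. 134. 245. 204.] n 1140 rect [0.5436 0.2068] [0.09  0.022] 66.2 z [0.0323 0.0491 0.053 ]
tote 0.57 [215. 120. 319. 287.] n 9391 rect [0.5567 0.1384] [0.236 0.138] 67.4 z [0.007  0.0545 0.1358]
bar 1791 [0.5549 0.1443] [0.0181 0.0992] 66.9 z [0.1349 0.1364] tote x,y mm [0.4 0.4]
top blank 2487 [0.578  0.1997] [0.0797 0.0394] 66.7 z [0.0869 0.0901] tote x,y mm [ 0.1 60.4]
```

View pics/w8.png

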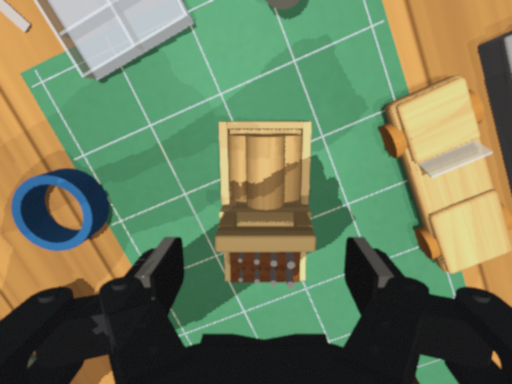

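The pyramid is good: the top blank is at tote x 0.1, y 60.4, top at 0.090. Move over the handle bar and turn 90°.

```bash
python3 -m inch '[{"dx":-25,"dy":0.4,"dz":0,"rx":0,"ry":0,"rz":-0.0,"hand":-0.6},{"dx":-40,"dy":0.4,"dz":0,"rx":0,"ry":0,"rz":0,"hand":-0.6},{"dx":0,"dy":0,"dz":0,"rx":0,"ry":0,"rz":-0.143,"hand":-0.6},{"dx":0,"dy":0,"dz":0,"rx":0,"ry":0,"rz":-0.143,"hand":-0.6},{"dx":0,"dy":0,"dz":0,"rx":0,"ry":0,"rz":-0.143,"hand":-0.6},{"dx":0,"dy":0,"dz":0,"rx":0,"ry":0,"rz":-0.143,"hand":-0.6},{"dx":0,"dy":0,"dz":0,"rx":0,"ry":0,"rz":-0.143,"hand":-0.6},{"dx":0,"dy":0,"dz":0,"rx":0,"ry":0,"rz":-0.143,"hand":-0.6},{"dx":0,"dy":0,"dz":0,"rx":0,"ry":0,"rz":-0.143,"hand":-0.6},{"dx":0,"dy":0,"dz":0,"rx":0,"ry":0,"rz":-0.143,"hand":-0.6}]' 80
python3 -m inch '[{"dx":0,"dy":0,"dz":0,"rx":0,"ry":0,"rz":-0.143,"hand":-0.6},{"dx":0,"dy":0,"dz":0,"rx":0,"ry":0,"rz":-0.143,"hand":-0.6},{"dx":0,"dy":0,"dz":0,"rx":0,"ry":0,"rz":-0.143,"hand":-0.6},{"dx":0,"dy":0,"dz":0,"rx":0,"ry":0,"rz":0,"hand":-0.6},{"dx":0,"dy":0,"dz":0,"rx":0,"ry":0,"rz":0,"hand":-0.6},{"dx":0,"dy":0,"dz":0,"rx":0,"ry":0,"rz":0,"hand":-0.6}]'
python3 togo.py .5546 .1442 .101 2.740
python3 look.py w9 blank_loose
```

```text
clock: 13.7
position: [0.5547, 0.1445, 0.2871]
tool_rot: [-3.14, -0.0, 2.321]
force: [-0.4, -0.2, -0.4]
grip_width: 0.0685
clock: 14.3
position: [0.5549, 0.1446, 0.2875]
tool_rot: [-3.141, -0.0, 2.74]
force: [0.2, 0.4, -0.7]
grip_width: 0.0684
14.3 [0.55487533 0.14461526 0.28753192] [ 0.23702602  0.38542702 -0.74021095] 0.06839519165406335 to go mm [ 3.94434464e-02 -4.09678984e-01  1.86532128e+02] rz 0.00018267832695340047
[0.55489034 0.14470597 0.28761083] [-3.14126431e+00 -1.62371439e-04  2.74101064e+00] 14.35 [-0.5226125   0.39050805  0.22517377  1.68075665 -0.09627813  1.08151369
  0.90171859]
blank_loose 0.85 [279. 148. 357. 186.] n 2790 rect [0.5765 0.1992] [0.08  0.041] 67.0 z [0.0709 0.0865 0.0901]
```

View pics/w9.png

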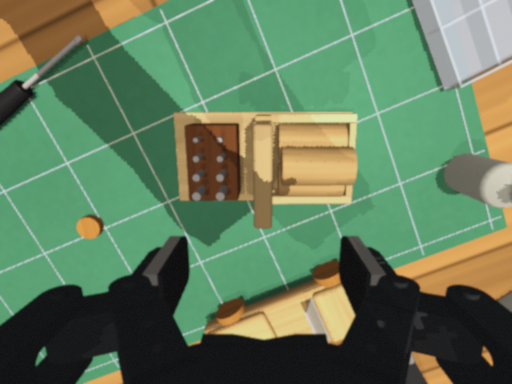

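The bar is centred between the jaws at column 263. I'll descend in stages.

```bash
python3 -m inch '[{"dx":0,"dy":-0.4,"dz":20,"rx":0,"ry":0,"rz":0,"hand":-0.6},{"dx":0,"dy":0,"dz":40,"rx":0,"ry":0,"rz":0,"hand":-0.6},{"dx":0,"dy":0,"dz":40,"rx":0,"ry":0,"rz":0,"hand":-0.6},{"dx":0,"dy":0,"dz":35,"rx":0,"ry":0,"rz":0,"hand":-0.6},{"dx":0,"dy":0,"dz":25,"rx":0,"ry":0,"rz":0,"hand":-0.6},{"dx":0,"dy":0,"dz":15,"rx":0,"ry":0,"rz":0,"hand":-0.6},{"dx":0,"dy":0,"dz":9,"rx":0,"ry":0,"rz":0,"hand":-0.6},{"dx":0,"dy":0,"dz":0,"rx":0,"ry":0,"rz":0,"hand":-0.6},{"dx":0,"dy":0,"dz":0,"rx":0,"ry":0,"rz":0,"hand":-0.6}]'
python3 togo.py .5546 .1442 .102 2.740
python3 look.py w10 blank_loose
```

```text
clock: 15.3
position: [0.5551, 0.1444, 0.1045]
tool_rot: [3.141, 0.001, 2.743]
force: [-0.2, 0.2, 0.8]
grip_width: 0.0681
15.3 [0.55514432 0.14441551 0.10445185] [-0.16628324  0.21478832  0.78184599] 0.06814365658942174 to go mm [ 0.41958287 -0.41076378  2.45142922] rz 0.003320389163029347
[0.55528819 0.14443385 0.10470388] [3.14081034e+00 9.85987661e-04 2.74342106e+00] 15.35 [-0.47810081  0.61417587  0.1703426   1.8494942  -0.15407365  0.68935184
  0.95333369]
blank_loose 0.76 [292. 186. 454. 257.] n 10962 rect [0.5965 0.2193] [0.141 0.066] 54.6 z [0.0609 0.0859 0.0898]
```

View pics/w10.png

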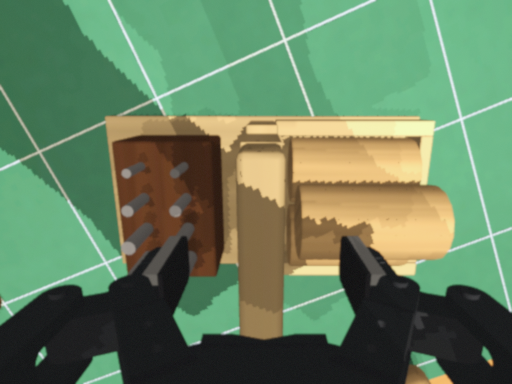

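The bar (columns 238–285) is between the pads and the fingers are above the blank. Close.

```bash
python3 -m inch '[{"dx":0,"dy":-0.5,"dz":2.5,"rx":0,"ry":0,"rz":0,"hand":-0.3},{"dx":0,"dy":0,"dz":0,"rx":0,"ry":0,"rz":0,"hand":0},{"dx":0,"dy":0,"dz":0,"rx":0,"ry":0,"rz":0,"hand":0.3},{"dx":0,"dy":0,"dz":0,"rx":0,"ry":0,"rz":0,"hand":0.5},{"dx":0,"dy":0,"dz":0,"rx":0,"ry":0,"rz":0,"hand":0.7},{"dx":0,"dy":0,"dz":0,"rx":0,"ry":0,"rz":0,"hand":1},{"dx":0,"dy":0,"dz":0,"rx":0,"ry":0,"rz":0,"hand":1},{"dx":0,"dy":0,"dz":0,"rx":0,"ry":0,"rz":0,"hand":1},{"dx":0,"dy":0,"dz":0,"rx":0,"ry":0,"rz":0,"hand":1}]' 80
python3 togo.py .5546 .1442 .102 2.740
python3 look.py w11 blank_loose
```

```text
clock: 16.3
position: [0.5546, 0.1438, 0.1015]
tool_rot: [3.141, 0.0, 2.744]
force: [-1.6, 0.4, 5.5]
grip_width: 0.0173
16.3 [0.55464109 0.14383373 0.10154069] [-1.62958341  0.44849335  5.45935411] 0.017259882039758558 to go mm [ 0.17978413  0.32176564 -0.45928858] rz 0.003625691443454926
[0.5546406  0.14379486 0.10156755] [3.14150665e+00 1.08359352e-04 2.74359619e+00] 16.35 [-0.47642625  0.61836951  0.1689697   1.85218022 -0.15496594  0.68355941
  0.95501479]
blank_loose 0.75 [297. 187. 458. 261.] n 11526 rect [0.5946 0.2217] [0.144 0.06 ] 49.5 z [0.0656 0.0861 0.0898]
```

View pics/w11.png

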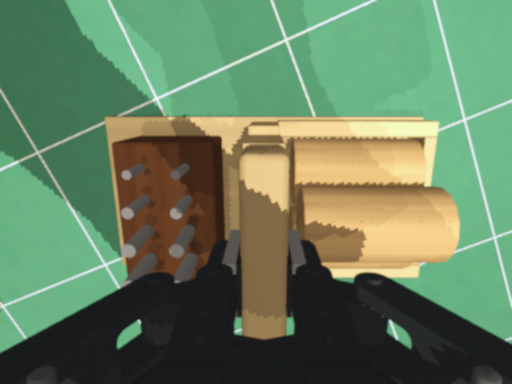

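The handle is gripped at 17.3 mm. Lift gently.

```bash
python3 -m inch '[{"dx":0,"dy":0,"dz":-1,"rx":0,"ry":0,"rz":0,"hand":1},{"dx":0,"dy":0,"dz":-2,"rx":0,"ry":0,"rz":0,"hand":1},{"dx":0,"dy":0,"dz":-3,"rx":0,"ry":0,"rz":0,"hand":1},{"dx":0,"dy":0,"dz":-4,"rx":0,"ry":0,"rz":0,"hand":1},{"dx":0,"dy":0,"dz":-5,"rx":0,"ry":0,"rz":0,"hand":1},{"dx":0,"dy":0,"dz":-4,"rx":0,"ry":0,"rz":0,"hand":1},{"dx":0,"dy":0,"dz":-3,"rx":0,"ry":0,"rz":0,"hand":1},{"dx":0,"dy":0,"dz":-2,"rx":0,"ry":0,"rz":0,"hand":1},{"dx":0,"dy":0,"dz":-1,"rx":0,"ry":0,"rz":0,"hand":1},{"dx":0,"dy":0,"dz":0,"rx":0,"ry":0,"rz":0,"hand":1}]'
python3 look.py w12 blank_loose,tote
python3 - <<'E'
from h import *
p,d=bot.grab_frame('side'); save('s12',p[130:260,150:320].repeat(4,0).repeat(4,1))
E
```

```text
clock: 17.4
position: [0.5546, 0.1439, 0.1264]
tool_rot: [3.142, 0.0, 2.744]
force: [0.0, 0.1, -8.5]
grip_width: 0.0168
[0.55451029 0.14384874 0.12622334] [-3.14148515e+00 -1.20159208e-04  2.74376362e+00] 17.45 [-0.48417968  0.58185818  0.17909204  1.83868296 -0.14668515  0.73395952
  0.94817633]
blank_loose 0.58 [297. 187. 460. 262.] n 11553 rect [0.6025 0.229 ] [0.162 0.066] 57.2 z [0.0884 0.1109 0.1146]
tote 0.79 [106. 119. 441. 341.] n 33107 rect [0.564  0.1465] [0.269 0.132] 67.2 z [0.0321 0.0781 0.1607]
```

View pics/w12.png

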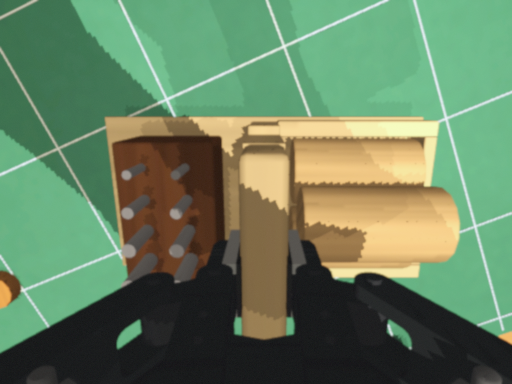

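View pics/s12.png

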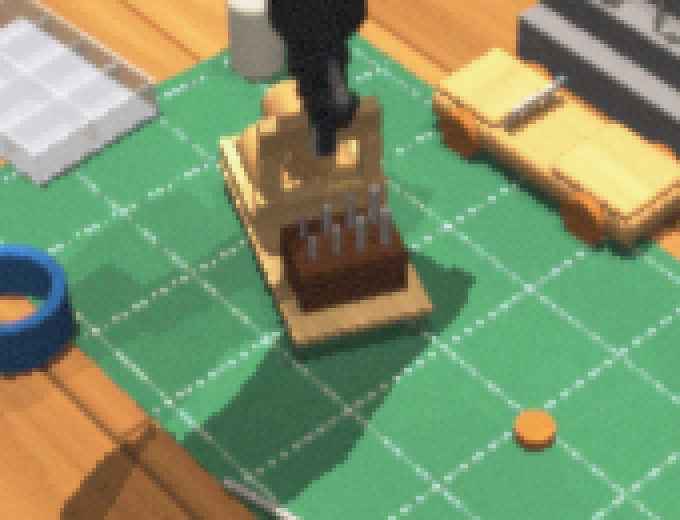

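The tote is off the bench and level, carrying 8.5 N, with the blanks unchanged in the wrist view. Keep lifting, to about 125 mm up.

```bash
python3 -m inch '[{"dx":0,"dy":0,"dz":-2,"rx":0,"ry":0,"rz":0,"hand":1},{"dx":0,"dy":0,"dz":-4,"rx":0,"ry":0,"rz":0,"hand":1},{"dx":0,"dy":0,"dz":-6,"rx":0,"ry":0,"rz":0,"hand":1},{"dx":0,"dy":0,"dz":-8,"rx":0,"ry":0,"rz":0,"hand":1},{"dx":0,"dy":0,"dz":-8,"rx":0,"ry":0,"rz":0,"hand":1},{"dx":0,"dy":0,"dz":-8,"rx":0,"ry":0,"rz":0,"hand":1},{"dx":0,"dy":0,"dz":-8,"rx":0,"ry":0,"rz":0,"hand":1},{"dx":0,"dy":0,"dz":-8,"rx":0,"ry":0,"rz":0,"hand":1},{"dx":0,"dy":0,"dz":-8,"rx":0,"ry":0,"rz":0,"hand":1},{"dx":0,"dy":0,"dz":-8,"rx":0,"ry":0,"rz":0,"hand":1}]'
python3 -m inch '[{"dx":0,"dy":0,"dz":-8,"rx":0,"ry":0,"rz":0,"hand":1},{"dx":0,"dy":0,"dz":-8,"rx":0,"ry":0,"rz":0,"hand":1},{"dx":0,"dy":0,"dz":-6,"rx":0,"ry":0,"rz":0,"hand":1},{"dx":0,"dy":0,"dz":-5,"rx":0,"ry":0,"rz":0,"hand":1},{"dx":0,"dy":0,"dz":-3,"rx":0,"ry":0,"rz":0,"hand":1},{"dx":0,"dy":0,"dz":-2,"rx":0,"ry":0,"rz":0,"hand":1},{"dx":0,"dy":0,"dz":0,"rx":0,"ry":0,"rz":0,"hand":1},{"dx":0,"dy":0,"dz":0,"rx":0,"ry":0,"rz":0,"hand":1},{"dx":0,"dy":0,"dz":0,"rx":0,"ry":0,"rz":0,"hand":1},{"dx":0,"dy":0,"dz":0,"rx":0,"ry":0,"rz":0,"hand":1}]'
python3 look.py w13 blank_loose,tote
python3 - <<'E'
from h import *
s=bot.observe();T=R.from_euler('xyz',s['tool_rot']).as_matrix()
for n in ['w11','w13']:
    W=np.load('/tmp/%s.npz'%n)['W'];m=np.load('/tmp/%s_blank_loose_0.npy'%n);Q=W[m]
    print(n,np.nanpercentile(Q[:,2],[50,98])-(0.1015 if n=='w11' else s['position'][2]))
# rim of bay: tilt from base-plane/top faces
p,d=bot.grab_frame('side');save('s13',p[110:260,150:320].repeat(4,0).repeat(4,1))
W=np.load('/tmp/w13.npz')['W']
ya=s['tool_rot'][2]-np.pi/2; x=np.array([np.sin(ya),-np.cos(ya)]);y=np.array([np.cos(ya),np.sin(ya)])
P=W.reshape(-1,3);P=P[~np.isnan(P).any(1)];l=P[:,:2]-s['position'][:2];tx,ty=l@x,l@y
z0=s['position'][2]-.1015
h=P[:,2]-z0
k=(abs(h-.03)<.008)&(abs(ty)<.125)&(abs(tx)<.065)&(ty>.09); print('end curb',np.median(h[k]),k.sum())
k=(abs(h-.053)<.008)&(ty<-.03)&(ty>-.09)&(abs(tx)<.05); print('block top',np.median(h[k]),k.sum())
k=(abs(h-.135)<.008)&(abs(ty)<.01); print('bar',np.median(h[k]),np.polyfit(tx[k],h[k],1))
k=(h>.078)&(h<.1)&(ty>.015)&(abs(tx)<.03);q=P[k];c,sz,a=cv2.minAreaRect(q[:,:2].astype(np.float32));dd=np.array(c)-s['position'][:2];print('top blank tote xy',dd@x*1000,dd@y*1000,np.array(sz)*1000,a,np.percentile(h[k],98))
print(s['force'],s['qd'])
E
```

```text
clock: 18.6
position: [0.5546, 0.1438, 0.195]
tool_rot: [-3.142, 0.0, 2.744]
force: [-0.4, -1.1, -8.6]
grip_width: 0.017
clock: 19.6
position: [0.5545, 0.1438, 0.2261]
tool_rot: [-3.141, -0.0, 2.744]
force: [-0.4, -0.7, -8.1]
grip_width: 0.017
[0.55455217 0.1438038  0.22617047] [-3.14139880e+00 -1.40368845e-04  2.74367776e+00] 19.65 [-0.51049016  0.45236096  0.21242108  1.75541047 -0.11379256  0.94601084
  0.92076439]
blank_loose 0.59 [295. 187. 458. 262.] n 11496 rect [0.6337 0.2562] [0.248 0.079] 37.2 z [0.1884 0.2106 0.2143]
blank_loose 0.26 [ 50. 231.  81. 256.] n 642 rect [ 0.5481 -0.1128] [0.03  0.031] 72.5 z [0.0037 0.0138 0.0153]
tote 0.85 [109. 120. 441. 340.] n 33607 rect [0.5823 0.1426] [0.385 0.186] 61.9 z [0.1317 0.1778 0.2605]
w11 [-0.0153999  -0.01172103]
w13 [-0.01557766 -0.01189904]
end curb 0.02991042173361791 1381
block top 0.05299955241330123 10457
bar 0.1348697285952655 [0.01529443 0.13516502]
top blank tote xy -1.4026053254877353 60.2148765387483 [80.30365407 38.18294033] 67.08470916748047 0.08964918794854654
[-0.36189789 -0.13194273 -7.3069251 ] [ 0.00078354 -0.00112788 -0.00098152  0.00044869  0.00108874  0.00059018
  0.00207606]
```

View pics/s13.png

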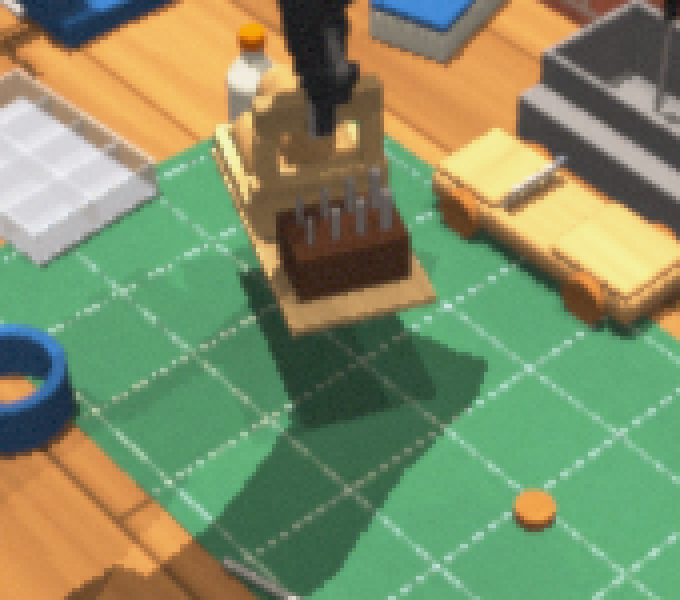

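View pics/w13.png

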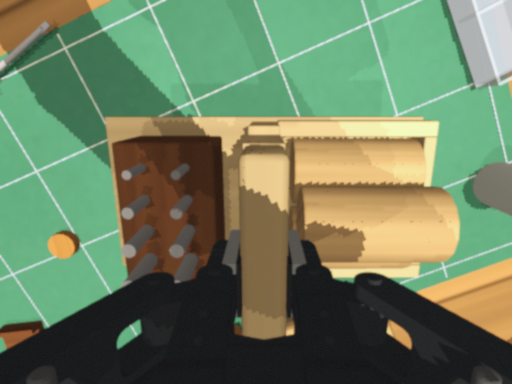

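The tote is about 124 mm up, level and steady, with the pyramid unchanged. I'm handing the job in.

```bash
python3 - <<'E'
from h import *
bot.job_done(); print(bot.observe()['clock'])
E
```

```text
the job is handed in; nothing more can be done
the job is handed in; nothing more can be done
```

The thick blank is on top of the two in the tote's bay. The tote hangs from the gripper about 124 mm above the bench, and I handed the job in at about 19.7 s. No verdict is reported.

Last checks, from measurements just before handing in:

- **Third blank:** it lay at about x -1.4, y 60 mm in the tote frame, with its top at 89.6 mm. That puts its axis at about 67.6 mm, parallel to the tote's y to within about 0.5°.
- **Tote level and steady:** the end curb, block top and bar measured 29.9, 53.0 and 134.9 mm above the tote's underside, against 30, 53 and 135 nominal. Joint speeds were about 0.
- **Grip:** the handle is held at 17 mm with an 80 N grip setting and carries about 8 N, as expected for the loaded tote.
- **Bystanders:** none showed any contact or shift in the parts of the bench I looked at. I did not re-measure each one's position.

**Disagreements:** the networks were up to 1–2 cm off on some points, including one clearly wrong side-view detection of the blank. I used the depth fits instead, which agreed across views to about 2 mm.

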